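# Empty the collection box: park its captive screw and weigh the coin cassette

## Task

Unlock the wooden collection box by pulling its captive screw up against the spring until the thread catches and screwing it out counter-clockwise as far as it goes, and leave it up there. Then draw the coin cassette by its tab right out of the box onto the table and let go of it, take it again by its body, and set it gently down, upright, in the middle of the counting scale's pan. Keep the cassette upright throughout and do not push the other things on the table about.

Things in the scene. Friction and masses are not known exactly. Their poses are not given: they have to be found in the camera images.
- strongbox: Wooden collection box fixed on the table in one of two places (left or right), with some yaw: 110 mm deep (x) plus a 14 mm rear wall, 92 mm wide, 72 mm high. Origin on the table under the middle of the 110 mm. Its -x side (x = -55 mm) is the open front, from which the cassette slides out along the box's -x; inside 64 mm wide, 62 mm high, no floor.
- bush (a point): Top centre of the upright steel bush on the box's roof, through which the captive screw runs: 28 mm across, 32 mm high (42 mm foot flange, 3 mm thick), 10 mm to +x of the box's origin. It holds the thread: in the thread the screw stays where it is left; the thread is level again beyond 2.5 rad of turn, and a screw let go there rests at a lift of about 0.0175.
- knob_grip (a point): Centre of the captive screw's round knurled steel knob: 32 mm across, 28 mm high, upright axis, just above the bush (slightly narrower than the knob, so fingers may reach down past it). 118 mm above the table while the screw is down; rises and turns with the screw.
- screw_lift (a joint): How far the screw is pulled up, m; 0 = down. A spring pulls it down (4 N at 0, plus 330 N/m). Unturned, it pulls up to a slightly springy stop at 0.013; held at 0.0105 to 0.013, turning the knob then catches the thread; let go unturned, it springs back. The thread lifts it evenly from 0.0115 at 0.6 rad of turn to 0.0185 at 2.5 rad, with 1 mm of play either way; the hand must rise with it.
- screw_turn (a joint): Turn of the knob, rad, growing counter-clockwise seen from above; stops at 0 and 2.9; starts between 0 and 0.3. Light friction (0.05 N m): it stays where it is left. Turned while the screw is down it never catches; it must be turned back below 0.35 before the screw can be pulled up.
- pin_tip (a point): Lower end of the screw's 10 mm steel pin. With the screw down it stands 15.5 mm deep in the well in the cassette's top and locks the cassette in the box; it clears the cassette at a screw lift above 0.0155.
- cassette: Coin cassette, a closed aluminium box 100 (x) x 56 (y) x 56 mm high, 0.5 to 0.8 kg, loose; origin under its centre. It stands on the table inside the collection box, 4 mm of play each side, its front flush with the box's front. Its -x points to its front and pull tab. In its top, 15 mm to +x of the centre, is a 22 mm square well for the pin.
- cassette_center (a point): Centre of the cassette's box, 28 mm above its underside; axes as the cassette's.
- tab_grip (a point): Grip point on the cassette's black pull tab: an upright fin 10 mm thick (y), 24 to 56 mm above the cassette's underside, sticking out 44 mm from the middle of its front and ending in a 14 mm round bead. The point is 22 mm out from the front, 42 mm above the underside; axes as the cassette's.
- scale: Counting scale, fixed, in the other of the two places, with some yaw: grey base 150 x 130 mm with a square steel pan on top and a 20 mm high display strip along its +x side. Origin on the table under the pan's centre.
- pan (a point): Centre of the top of the scale's flat pan, 135 (x) x 125 mm (y), 40 mm above the table; axes as the scale's.
- coin_stack_mid (a point): Bystander, loose: brass coin stack, 26 mm across, 32 mm high, one solid piece. Point at its centre, half-way up.
- coin_stack2_mid (a point): Bystander, loose: copper coin stack, 24 mm across, 22 mm high, one solid piece. Point at its centre, half-way up.
- tumbler_mid (a point): Bystander, loose: glass tumbler, 72 mm across, 100 mm high. Point at its centre, half-way up.
- beaker_mid (a point): Bystander, loose: white plastic cup, 80 mm across, 115 mm high. Point at its centre, half-way up.
- tin_mid (a point): Bystander, loose: steel tin, 64 mm across, 55 mm high. Point at its centre, half-way up.
- wipes_mid (a point): Bystander, loose: white tub of wipes with a blue lid, 84 mm across, 170 mm high. Point at its centre, half-way up.
- carton_mid (a point): Bystander, loose: cardboard carton, 70 x 110 x 60 mm high. Point at its centre, half-way up.
Things that resemble listed ones, but are neither listed nor needed, are in the scene too. Leave any green or pink look-alike of the cassette alone.

How it is judged:
By the outcome, as a careful person would: the job done as asked, in the order asked, and still so for the second after the job is handed in, with the robot touching nothing.
It also fails if it takes over 72 s, if anything falls off the work surface, if the arm or the gripper's body presses on something with over 40 N, if the wrist force passes 120 N, or if a joint passes its speed limit or range.

## Robot

A 6-joint arm with a two-finger parallel gripper is mounted at the origin on the work surface. World frame = base frame: x ahead of the robot, y to its left, z up, the work surface at z = 0. Lengths are in m, angles in rad, forces in N, time in s.
With the tool pointing down it reaches from about 0.375 to 0.9 m from the base axis. Payload 3.1 kg.
Tool frame: the origin (TCP) lies between the finger pads; the fingertips stand 14 mm ahead of it and the grasp point (between the pads) lies 5 mm behind it (robot.finger_overhang is the distance from the TCP to the fingertips, in m); z points along the fingers, y is the line along which they close (so a half turn about z gives the same grasp; the last joint's range is limited). The gripper opens to 87 mm and grips with 3 to 60 N. Pads are 19 mm wide; open, the fingers measure 117 mm over their backs; the gripper's body (75 mm by 190 mm) begins 51 mm behind the grasp point.
Start: joints at [1.083, 0.527, 1.433, -0, 1.181, -0.178], TCP at [0.19, 0.595, 0.237] pointing down, gripper open.
Joint ranges: [-3.08, 3.08], [-0.75, 2.2], [0.22, 2.44], [-1.43, 4.57], [0, 2.65], [-2.85, 2.85]. Speed limits (rad/s): [2.79, 2.79, 3.14, 3.14, 3.14, 3.14].

## Interface

Orientations are given as a unit quaternion [x, y, z, w].
In Python, from rig import monitor, cams, workorder, robot gives the robot as it stands.
- The arm moves only by the tool send_rows, never from a script. Its argument "moves" is one flat list of numbers, 7 for each row, row after row: the opening, from 0 (shut) to 1 (fully open), then the shift along the world's x, y, z in cm, then the turn, a rotation vector about the world's x, y, z in rad. A call has 1 to 5 rows; each row is the pose to reach, as a shift and turn from the pose commanded when the call began; what a row does not reach only later rows make up. A row lasts 1/12 s, in which the tool goes at most 41.7 mm and 7.16 degrees, less where a joint would pass 70% of its speed; a pose out of reach is approached as far as the arm can. A call with a gripper value outside its range is refused whole. The fingers move at their own pace and stop on an object; "grip_force" is the grip in N (left out, the last holds). Time passes only in rows, so rows that repeat a pose let the fingers close. It gives the time, the measured TCP pose, the force, the opening and the grip force at its end, in the units of the state.
- monitor.get_obs(): the state, without advancing time (a new reading comes with each control period).
- cams.camera(name): name is "side" or "top" or "wrist"; returns a dict with "pixels" (400x640x3 uint8, blue, green, red), "range_z" (400x640 float32, m along the optical axis (not along the pixel's ray), 0 where there is no reading), "fovy" (degrees; the focal length in pixels is half the picture's height over the tangent of half this angle, whatever the lens; pixels are square), "cx", "cy" (the principal point, pixels), "dist_coeffs" ([k1, k2, p1, p2, k3] as OpenCV has them; the pictures are not rectified), "rvec" (rotation vector, rad) and "tvec" (3), from world to camera coordinates, as OpenCV has them; the wrist camera has in their place "hand_eye" (4x4, takes a point from camera to tool coordinates, whose origin is the TCP and whose axes are the flange's). Camera axes: x right, y down, z forward; pixel columns grow to the right and rows downward; lengths in m; the calibration is good to about 2 mm. A picture is of the moment at which its call begins: read the wrist's pose just before it.
- workorder.hand_in(): hands the job in; it is judged then, once.
The state is a dict: "time": time; "q": joint angles; "joint_velocities": joint speeds; "joint_torque": joint torques, N m; "position": TCP position; "tool_rot": TCP orientation; "ft_force": force on the tool from outside, world axes, zero at the start; "moment": the same for the moment, N m; "grip_width": finger opening in m; "grip_force": force on a finger pad.
Only numpy, scipy, OpenCV 4.12 (cv2) and the standard library are available. Lean on these libraries where they do the work, as an engineer would, in place of code of your own. Each camera call takes 0.05 s, during which the arm holds its last target. There are 200 camera calls.

## Working session

There is one attempt and no reset: what is moved stays moved. The work goes in short steps, Python scripts to look and compute and a tool call to move; the robot and the scene stay as the last step left them, time stands still between calls to the robot, and variables do not carry over. Pictures are saved under pics/ and viewed, at most 10 in all, crops included, and the job is handed in when it is done.

Besides the shell and the picture viewer there is one more tool, called after "Call:" by a JSON object that holds its "method" and its "body". send_rows: Moves the arm, as the interface text tells. Its arguments: {"type":"object","properties":{"moves":{"type":"array","items":{"type":"number"}},"grip_force":{"type":"number"}},"required":["moves"]}

```bash
ls; mkdir -p pics
cat > h.py <<'E'
import numpy as np, cv2
from rig import monitor, cams, workorder, robot
from scipy.spatial.transform import Rotation as R
def shot(name):
    o=monitor.get_obs(); c=cams.camera(name)
    f=200/np.tan(np.radians(c["fovy"])/2)
    c["K"]=np.array([[f,0,c["cx"]],[0,f,c["cy"]],[0,0,1]]); c["D"]=np.array(c["dist_coeffs"],float)
    if "hand_eye" in c:
        T=np.eye(4);T[:3,:3]=R.from_quat(o["tool_rot"]).as_matrix();T[:3,3]=o["position"]
        c["T"]=T@np.array(c["hand_eye"])
    else:
        Rm=cv2.Rodrigues(np.array(c["rvec"],float))[0];T=np.eye(4);T[:3,:3]=Rm.T;T[:3,3]=-Rm.T@np.array(c["tvec"],float).ravel();c["T"]=T
    return c
def rays(c,uv):
    p=cv2.undistortPoints(np.array(uv,float).reshape(-1,1,2),c["K"],c["D"]).reshape(-1,2)
    return np.c_[p,np.ones(len(p))]
def onplane(c,uv,z):
    d=rays(c,uv)@c["T"][:3,:3].T; o=c["T"][:3,3]
    return o+d*((z-o[2])/d[:,2])[:,None]
def cloud(c):
    v,u=np.mgrid[0:400,0:640]; d=rays(c,np.c_[u.ravel(),v.ravel()])
    P=d*c["range_z"].reshape(-1,1)
    W=P@c["T"][:3,:3].T+c["T"][:3,3]; W[c["range_z"].ravel()==0]=np.nan
    return W.reshape(400,640,3)
def save(c,n,crop=None,s=1):
    im=c["pixels"]
    if crop: x0,y0,x1,y1=crop; im=im[y0:y1,x0:x1]
    cv2.imwrite("pics/"+n,cv2.resize(im,None,fx=s,fy=s))
E
python3 - <<'E'
from h import *
import pickle
o=monitor.get_obs();print({k:np.round(v,3) for k,v in o.items()})
for n in("top","side"):
    c=shot(n);save(c,n+".png");pickle.dump(c,open(n+".pkl","wb"));print(c["T"][:3,3],c["K"][0,0],c["D"])
E
```

```text
pics
{'time': np.float64(0.0), 'q': array([ 1.084,  0.528,  1.434, -0.   ,  1.181, -0.178]), 'joint_velocities': array([-0.   ,  0.   ,  0.002,  0.001,  0.   , -0.001]), 'joint_torque': array([-1.0000e-03, -4.4004e+01, -1.7659e+01,  6.3000e-02,  5.8000e-02,
       -0.0000e+00]), 'position': array([0.19 , 0.595, 0.236]), 'tool_rot': array([ 0.154,  0.988, -0.001, -0.   ]), 'ft_force': array([-0.273,  0.022,  0.042]), 'moment': array([-0.045,  0.039,  0.067]), 'grip_force': np.float64(0.0), 'grip_width': np.float64(0.087)}
[ 0.3138642  -0.01376553  1.48106626] 460.5068047629969 [0.01968259 0.         0.         0.         0.        ]
[ 0.38627459 -0.81056278  0.7088207 ] 400.52851001681347 [-0.02158317  0.          0.          0.          0.        ]
```

View pics/top.png

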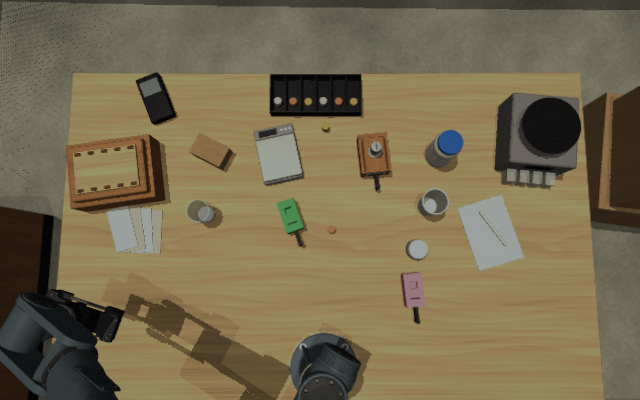

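View pics/side.png

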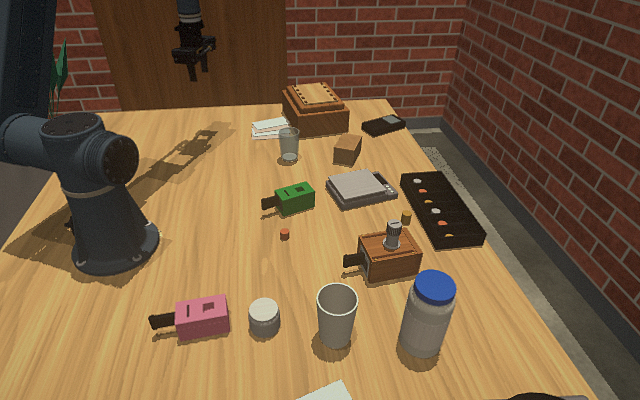

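The top view shows the wooden box at about (374,155), with the steel knob at (375,147) and the black tab at (377,183). The scale is at (278,153).

Possible mix-ups:
- **Cassette:** green look-alike at (290,215) and pink look-alike at (413,290).
- **Box:** wooden chest at (115,172) and carton at (211,151).
- **Scale:** phone at (155,98), coin tray at (316,95) and stove at (540,130).

I choose the small box with the knob and black tab at (374,155).

Run:
```python
from h import *
import pickle
c=pickle.load(open("top.pkl","rb"));W=cloud(c)
s=pickle.load(open("side.pkl","rb"));S=cloud(s)
im=c["pixels"][100:240,250:470];cv2.imwrite("pics/crop.png",cv2.resize(im,None,fx=3.5,fy=3.5))
def rect(name,W,u0,v0,u1,v1,z0,z1):
    m=np.zeros((400,640),np.uint8);z=W[...,2]
    m[v0:v1,u0:u1]=((z>z0)&(z<z1))[v0:v1,u0:u1]
    P=W[m>0];  
    if len(P)<5: print(name,"none");return
    (cx,cy),(w,h),a=cv2.minAreaRect(P[:,:2].astype(np.float32))
    print(name,len(P),"ctr",np.round([cx,cy],4),"size",np.round([w,h],4),"ang",round(a,1),"mean",np.round(P.mean(0),4),"zmed",round(float(np.median(P[:,2])),4))
rect("roof",W,350,125,400,180,.064,.082)
rect("knob",W,350,125,400,180,.12,.145)
rect("tab",W,365,172,390,195,.035,.062)
rect("pan",W,250,115,310,190,.032,.048)
rect("display",W,250,115,310,190,.048,.09)
rect("brass",W,315,120,335,135,.02,.05)
rect("copper",W,322,222,340,238,.012,.05)
rect("cup",W,410,180,455,225,.1,.13)
rect("wipes",W,415,120,470,175,.15,.19)
rect("tumbler",W,180,195,220,230,.05,.12)
rect("tin",W,400,230,435,265,.045,.065)
rect("carton",W,185,125,235,172,.05,.07)
rect("tray",W,265,65,365,120,.01,.2)
rect("green",W,270,190,310,250,.02,.2)
for n,q in(("knobS",(S[...,2]>.11)),):
    m=np.zeros((400,640),bool);m[215:255,375:410]=1;P=S[m&q];print(n,len(P),P.mean(0),P.min(0),P.max(0))
```

```text
roof 1029 ctr [ 0.6609 -0.1583] size [0.1355 0.0935] ang 6.1 mean [ 0.6629 -0.1572  0.0725] zmed 0.0725
knob 105 ctr [ 0.6683 -0.1567] size [0.0306 0.0316] ang 83.0 mean [ 0.667  -0.1564  0.133 ] zmed 0.1339
tab 95 ctr [ 0.5804 -0.1691] size [0.0526 0.0785] ang 2.9 mean [ 0.5865 -0.1652  0.0517] zmed 0.0541
pan 1592 ctr [0.6558 0.1476] size [0.1406 0.1272] ang 14.0 mean [0.6566 0.1476 0.0401] zmed 0.0401
display 10 ctr [0.6348 0.1425] size [0.0995 0.0712] ang 60.5 mean [0.6407 0.143  0.0489] zmed 0.0488
brass 55 ctr [ 0.7628 -0.0043] size [0.0248 0.0228] ang 0.1 mean [ 0.7622 -0.0043  0.0323] zmed 0.0329
copper 46 ctr [ 0.4285 -0.0247] size [0.0223 0.0213] ang 27.6 mean [ 0.4285 -0.0244  0.0226] zmed 0.0231
cup 174 ctr [ 0.5057 -0.3328] size [0.0769 0.0778] ang 87.2 mean [ 0.5081 -0.3367  0.1121] zmed 0.1134
wipes 522 ctr [ 0.6719 -0.3691] size [0.0735 0.0712] ang 89.3 mean [ 0.6704 -0.3675  0.1693] zmed 0.1701
tumbler 287 ctr [0.4777 0.3832] size [0.0681 0.0691] ang 0.8 mean [0.4799 0.3875 0.0826] zmed 0.0863
tin 301 ctr [ 0.366  -0.2895] size [0.0565 0.0587] ang 86.7 mean [ 0.3664 -0.2901  0.0549] zmed 0.0551
carton 763 ctr [0.6763 0.366 ] size [0.1115 0.0697] ang 63.0 mean [0.6753 0.3647 0.0597] zmed 0.06
tray 1567 ctr [0.8705 0.0302] size [0.3028 0.1325] ang 89.8 mean [0.8676 0.0327 0.0272] zmed 0.0275
green 703 ctr [0.4462 0.0985] size [0.1503 0.0592] ang 19.7 mean [0.4607 0.1033 0.0541] zmed 0.0559
knobS 221 [ 0.66338553 -0.16288241  0.12725111] [ 0.64880865 -0.17490134  0.11001136] [ 0.68126244 -0.14225639  0.13632662]
```

View pics/crop.png

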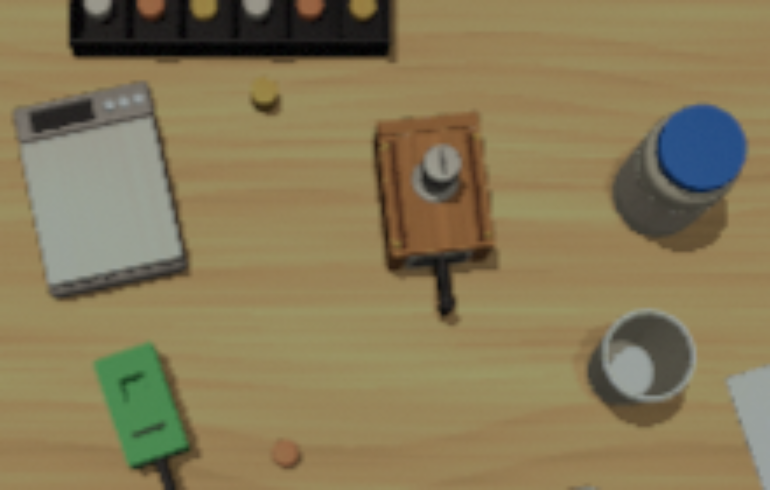

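The crop confirms the choice: brown box with a slotted steel knob at crop (440,163) and black tab at (447,290). Box yaw is about 5–6°, and the knob is near (0.668, -0.157). Next I move above it while turning the wrist clockwise, to leave room for the counter-clockwise turn.

Call:
{"method": "send_rows", "body": {"moves": [1, 11, -17.3, 0, 0, 0, -0.6, 1, 11, -17.3, 0, 0, 0, -0.6, 1, 11, -17.3, 0, 0, 0, -0.6, 1, 11, -17.3, 0, 0, 0, -0.6, 1, 11, -17.3, 0, 0, 0, -0.6]}}

```text
time: 0.52
position: [0.3003, 0.4203, 0.2362]
tool_rot: [0.441, 0.897, -0.001, -0.0]
ft_force: [0.8, 0.4, -0.1]
grip_width: 0.087
grip_force: 0.0
```

Call:
{"method": "send_rows", "body": {"moves": [1, 11, -17.3, 0, 0, 0, -0.6, 1, 11, -17.3, 0, 0, 0, -0.6, 1, 11, -17.3, 0, 0, 0, -0.6, 1, 11, -17.3, 0, 0, 0, -0.6, 1, 11, -17.3, 0, 0, 0, -0.6]}}

```text
time: 0.93
position: [0.4106, 0.2473, 0.2364]
tool_rot: [0.687, 0.727, -0.0, -0.0]
ft_force: [0.6, 0.9, 0.2]
grip_width: 0.0872
grip_force: 0.0
```

Call:
{"method": "send_rows", "body": {"moves": [1, 11, -17.3, 0, 0, 0, -0.6, 1, 11, -17.3, 0, 0, 0, -0.6, 1, 11, -17.3, 0, 0, 0, -0.6, 1, 11, -17.3, 0, 0, 0, -0.6, 1, 11, -17.3, 0, 0, 0, -0.6]}}

```text
time: 1.35
position: [0.5207, 0.0741, 0.2363]
tool_rot: [0.871, 0.491, -0.0, -0.0]
ft_force: [0.6, 0.5, 0.3]
grip_width: 0.0868
grip_force: 0.0
```

Call:
{"method": "send_rows", "body": {"moves": [1, 11, -17.3, 0, 0, 0, -0.6, 1, 11, -17.3, 0, 0, 0, -0.6, 1, 11, -17.3, 0, 0, 0, -0.6, 1, 11, -17.3, 0, 0, 0, -0.6, 1, 11, -17.3, 0, 0, 0, -0.6]}}

```text
time: 1.77
position: [0.6306, -0.099, 0.2361]
tool_rot: [0.977, 0.211, -0.0, -0.0]
ft_force: [0.5, -0.3, 0.2]
grip_width: 0.0873
grip_force: 0.0
```

Run:
```python
from h import *
import pickle
c=shot("wrist");save(c,"w1.png");pickle.dump(c,open("w1.pkl","wb"));W=cloud(c)
print(np.round(c["hand_eye"],3),c["K"][0,0]);z=W[...,2]
for z0,z1 in((.128,.138),(.1,.108),(.069,.077)):
    m=((z>z0)&(z<z1)&(abs(W[...,0]-.667)<.12)&(abs(W[...,1]+.157)<.12)).astype(np.uint8)
    n,l,s,_=cv2.connectedComponentsWithStats(m)
    for i in range(1,n):
        if s[i,4]>60:
            P=W[l==i];print(z0,s[i],P.mean(0).round(4),cv2.minAreaRect(P[:,:2].astype(np.float32)),cv2.minEnclosingCircle(P[:,:2].astype(np.float32)))
```

```text
[[ 0.001 -0.96  -0.282  0.076]
 [ 1.     0.001 -0.    -0.   ]
 [ 0.    -0.282  0.96  -0.149]
 [ 0.     0.     0.     1.   ]] 277.3766244566768
0.128 [367 179  37  35 987] [ 0.6669 -0.1549  0.1342] ((0.6665964126586914, -0.15585269033908844), (0.032857947051525116, 0.034178271889686584), 35.99875259399414) ((0.6661682724952698, -0.15613339841365814), 0.01739674247801304)
0.069 [ 317  120  114  122 7169] [ 0.6679 -0.1519  0.0728] ((0.6633090972900391, -0.1566714495420456), (0.12406671047210693, 0.09379392117261887), 6.350636959075928) ((0.6639214158058167, -0.1562497466802597), 0.07645782083272934)
```

View pics/w1.png

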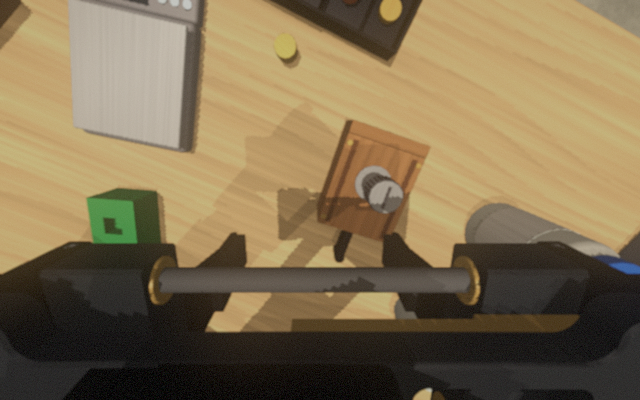

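The wrist view shows the knob at (385,193) on the bush (372,183), the tab at (343,245), and clear space round them. Knob at (0.6664, -0.156), box yaw 6.35°, box origin (0.656, -0.1575). The sizes agree with those given.

Call:
{"method": "send_rows", "body": {"moves": [1, 3.6, -5.7, 0, 0, 0, 0, 1, 3.6, -5.7, 0, 0, 0, 0, 1, 3.6, -5.7, -7, 0, 0, 0, 1, 3.6, -5.7, -7, 0, 0, 0, 1, 3.6, -5.7, -7, 0, 0, 0]}}

```text
time: 2.23
position: [0.661, -0.1523, 0.1591]
tool_rot: [0.977, 0.214, -0.006, -0.004]
ft_force: [-0.9, 1.1, -0.7]
grip_width: 0.0876
grip_force: 0.0
```

Call:
{"method": "send_rows", "body": {"moves": [1, 0, 0, 0, 0, 0, 0, 1, 0, 0, 0, 0, 0, 0]}}

```text
time: 2.4
position: [0.6667, -0.1535, 0.1678]
tool_rot: [0.977, 0.215, 0.001, 0.0]
ft_force: [0.7, -0.6, 1.1]
grip_width: 0.0873
grip_force: 0.0
```

Call:
{"method": "send_rows", "body": {"moves": [1, 0, -0.2, -1, 0, 0, 0, 1, 0, -0.2, -1, 0, 0, 0, 1, 0, -0.2, -1, 0, 0, 0]}}

```text
time: 2.65
position: [0.6661, -0.1555, 0.1574]
tool_rot: [0.977, 0.215, 0.0, 0.0]
ft_force: [-0.4, 0.3, -0.4]
grip_width: 0.0868
grip_force: 0.0
```

Call:
{"method": "send_rows", "body": {"moves": [1, 0, -0.05, -2.2, 0, 0, 0, 1, 0, -0.05, -4.2, 0, 0, 0, 1, 0, -0.05, -4.3, 0, 0, 0, 1, 0, -0.05, -4.3, 0, 0, 0, 1, 0, -0.05, -4.3, 0, 0, 0], "grip_force": 30}}

```text
time: 3.07
position: [0.6667, -0.1563, 0.1147]
tool_rot: [0.977, 0.215, 0.001, 0.001]
ft_force: [0.5, -0.4, 0.6]
grip_width: 0.0866
grip_force: 0.0
```

Call:
{"method": "send_rows", "body": {"moves": [0, 0, 0, 0, 0, 0, 0, 0, 0, 0, 0, 0, 0, 0, 0, 0, 0, 0, 0, 0, 0, 0, 0, 0, 0, 0, 0, 0, 0, 0, 0, 0, 0, 0, 0]}}

```text
time: 3.48
position: [0.6661, -0.1561, 0.114]
tool_rot: [0.977, 0.215, 0.0, 0.0]
ft_force: [0.3, 0.0, 0.2]
grip_width: 0.0613
grip_force: 0.0
```

Call:
{"method": "send_rows", "body": {"moves": [0, 0, 0, 0, 0, 0, 0, 0, 0, 0, 0, 0, 0, 0, 0, 0, 0, 0, 0, 0, 0, 0, 0, 0, 0, 0, 0, 0, 0, 0, 0, 0, 0, 0, 0]}}

```text
time: 3.9
position: [0.666, -0.1565, 0.1135]
tool_rot: [0.977, 0.215, 0.0, 0.0]
ft_force: [-0.6, -0.4, -0.1]
grip_width: 0.0313
grip_force: 30.0
```

Call:
{"method": "send_rows", "body": {"moves": [0, 0, 0, 0, 0, 0, 0, 0, 0, 0, 0, 0, 0, 0, 0, 0, 0, 0, 0, 0, 0, 0, 0, 0, 0, 0, 0, 0, 0, 0, 0, 0, 0, 0, 0]}}

```text
time: 4.32
position: [0.666, -0.1564, 0.1135]
tool_rot: [0.977, 0.215, 0.0, 0.0]
ft_force: [0.1, -3.3, -1.0]
grip_width: 0.0311
grip_force: 30.0
```

Call:
{"method": "send_rows", "body": {"moves": [0, 0, 0, 0.4, 0, 0, 0, 0, 0, 0, 0.8, 0, 0, 0, 0, 0, 0, 1.2, 0, 0, 0, 0, 0, 0, 1.2, 0, 0, 0, 0, 0, 0, 1.2, 0, 0, 0]}}

```text
time: 4.73
position: [0.6659, -0.1563, 0.1252]
tool_rot: [0.977, 0.215, -0.0, 0.0]
ft_force: [2.8, -3.6, -8.8]
grip_width: 0.0311
grip_force: 30.0
```

Call:
{"method": "send_rows", "body": {"moves": [0, 0, 0, 0, 0, 0, 0, 0, 0, 0, 0, 0, 0, 0]}}

```text
time: 4.9
position: [0.6659, -0.1563, 0.1251]
tool_rot: [0.977, 0.215, -0.0, 0.0]
ft_force: [2.6, -3.7, -7.9]
grip_width: 0.0312
grip_force: 30.0
```

Call:
{"method": "send_rows", "body": {"moves": [0, 0, 0, 0, 0, 0, 0.12, 0, 0, 0, 0, 0, 0, 0.24, 0, 0, 0, 0, 0, 0, 0.36, 0, 0, 0, 0.02, 0, 0, 0.48, 0, 0, 0, 0.05, 0, 0, 0.6]}}

```text
time: 5.32
position: [0.6664, -0.1568, 0.1259]
tool_rot: [0.868, 0.496, 0.0, 0.001]
ft_force: [4.2, -4.6, -8.7]
grip_width: 0.031
grip_force: 30.0
```

Call:
{"method": "send_rows", "body": {"moves": [0, 0, 0, 0, 0, 0, 0, 0, 0, 0, 0, 0, 0, 0]}}

```text
time: 5.48
position: [0.6664, -0.1568, 0.126]
tool_rot: [0.869, 0.494, 0.0, 0.001]
ft_force: [3.9, -3.9, -9.4]
grip_width: 0.0308
grip_force: 30.0
```

```bash
python3 -c "
from h import *
o=monitor.get_obs();print(o['position'],o['ft_force'],o['moment'],R.from_quat(o['tool_rot']).as_matrix()[:2,1],o['q'])"
```

```text
[ 0.66642592 -0.15682979  0.12599136] [ 3.9131356  -3.91387681 -9.37442325] [-0.88035704 -0.52218836  0.02897573] [ 0.85896031 -0.51203904] [-3.93636633e-01  7.31275646e-01  1.36221841e+00 -9.04516280e-04
  1.04640260e+00  1.44373977e-01]
```

Call:
{"method": "send_rows", "body": {"moves": [0, 0, 0, 0.04, 0, 0, 0.12, 0, 0, 0, 0.09, 0, 0, 0.24, 0, 0, 0, 0.13, 0, 0, 0.36, 0, 0, 0, 0.18, 0, 0, 0.48, 0, 0, 0, 0.22, 0, 0, 0.6]}}

```text
time: 5.9
position: [0.6671, -0.157, 0.1283]
tool_rot: [0.683, 0.731, 0.0, 0.002]
ft_force: [5.0, -4.3, -10.5]
grip_width: 0.0311
grip_force: 30.0
```

Call:
{"method": "send_rows", "body": {"moves": [0, 0, 0, 0.04, 0, 0, 0.12, 0, 0, 0, 0.09, 0, 0, 0.24, 0, 0, 0, 0.13, 0, 0, 0.36, 0, 0, 0, 0.18, 0, 0, 0.48, 0, 0, 0, 0.22, 0, 0, 0.6]}}

```text
time: 6.32
position: [0.6678, -0.1568, 0.1305]
tool_rot: [0.436, 0.9, 0.0, 0.002]
ft_force: [6.7, -3.9, -10.3]
grip_width: 0.0312
grip_force: 30.0
```

```bash
python3 -c "
from h import *
o=monitor.get_obs();print(o['position'],o['ft_force'],o['moment'],R.from_quat(o['tool_rot']).as_matrix()[:2,1],o['q'])"
```

```text
[ 0.66778194 -0.15677918  0.13046599] [  6.69605688  -3.94300082 -10.31025231] [-0.75340924 -1.08308131 -0.05018374] [0.7853839  0.61900354] [-3.93303052e-01  7.26287611e-01  1.35832950e+00  4.45754333e-04
  1.05234367e+00 -1.06099401e+00]
```

Call:
{"method": "send_rows", "body": {"moves": [0, 0, 0, 0.04, 0, 0, 0.12, 0, 0, 0, 0.08, 0, 0, 0.24, 0, 0.05, 0, 0.12, 0, 0, 0.36, 0, 0.05, 0, 0.16, 0, 0, 0.48, 0, 0.05, 0, 0.18, 0, 0, 0.6]}}

```text
time: 6.73
position: [0.6682, -0.1562, 0.132]
tool_rot: [0.151, 0.989, 0.0, 0.002]
ft_force: [7.0, -1.7, -10.6]
grip_width: 0.0313
grip_force: 30.0
```

```bash
python3 -c "
from h import *
o=monitor.get_obs();print(o['position'],o['ft_force'],o['moment'],R.from_quat(o['tool_rot']).as_matrix()[:2,1],o['q'])"
```

```text
[ 0.66822534 -0.15619442  0.13203379] [  7.04119644  -1.67861186 -10.6249239 ] [-0.55203621 -1.07358139 -0.09062553] [0.29872353 0.95433931] [-3.92614019e-01  7.24895550e-01  1.35613154e+00  1.40424238e-03
  1.05652207e+00 -1.66074190e+00]
```

Call:
{"method": "send_rows", "body": {"moves": [0, 0, 0, 0.02, 0, 0, 0.1, 0, 0, 0, 0.02, 0, 0, 0.2, 0, 0, 0, 0.02, 0, 0, 0.3, 0, 0, 0, 0.02, 0, 0, 0.3]}}

```text
time: 7.07
position: [0.6683, -0.1558, 0.1322]
tool_rot: [0.003, 1.0, 0.0, 0.002]
ft_force: [7.1, -1.9, -10.9]
grip_width: 0.031
grip_force: 30.0
```

```bash
python3 -c "
from h import *
o=monitor.get_obs();print(o['position'],o['ft_force'],o['moment'],R.from_quat(o['tool_rot']).as_matrix()[:2,1],o['q'])"
```

```text
[ 0.66834032 -0.15583987  0.13221292] [  7.11535121  -1.90908823 -10.91461775] [-0.42858365 -1.22981218  0.06239046] [0.00557175 0.99998448] [-0.39228144  0.72467391  1.35603     0.00198071  1.05680694 -1.95847617]
```

Call:
{"method": "send_rows", "body": {"moves": [0, 0, 0, 0, 0, 0, 0.1, 0, 0, 0, 0, 0, 0, 0.2, 0, 0, 0, 0, 0, 0, 0.2]}}

```text
time: 7.32
position: [0.6681, -0.1556, 0.1321]
tool_rot: [-0.096, 0.995, 0.0, 0.002]
ft_force: [6.9, -2.2, -11.7]
grip_width: 0.0308
grip_force: 30.0
```

```bash
python3 -c "
from h import *
o=monitor.get_obs();print(o['position'],o['ft_force'],o['moment'],R.from_quat(o['tool_rot']).as_matrix()[:2,1],o['q'])"
```

```text
[ 0.66806166 -0.15559232  0.1320724 ] [  6.89190183  -2.17691487 -11.6607134 ] [-0.2610022  -1.14331965 -0.29108822] [-0.19139865  0.98151236] [-0.39237327  0.72472844  1.35639024  0.00270636  1.05730471 -2.15708181]
```

Call:
{"method": "send_rows", "body": {"moves": [0, 0.1, 0, 0, 0, 0, 0, 0.7, 0.1, 0, -0.05, 0, 0, 0, 0.7, 0.1, 0, -0.05, 0, 0, 0, 0.7, 0.1, 0, -0.05, 0, 0, 0, 0.7, 0.1, 0, -0.05, 0, 0, 0]}}

```text
time: 7.73
position: [0.6673, -0.1555, 0.1331]
tool_rot: [-0.096, 0.995, 0.0, 0.0]
ft_force: [0.2, 0.3, 0.1]
grip_width: 0.0503
grip_force: 0.0
```

Call:
{"method": "send_rows", "body": {"moves": [0.7, 0, 0, 0, 0, 0, 0, 0.7, 0, 0, 0, 0, 0, 0, 0.7, 0, 0, 0, 0, 0, 0, 0.7, 0, 0, 0, 0, 0, 0]}}

```text
time: 8.07
position: [0.6673, -0.156, 0.1321]
tool_rot: [-0.095, 0.995, 0.0, -0.0]
ft_force: [0.5, -0.4, 0.4]
grip_width: 0.0608
grip_force: 0.0
```

Call:
{"method": "send_rows", "body": {"moves": [0.7, 0, 0, 3, 0, 0, 0, 0.7, 0, 0, 6.5, 0, 0, 0, 0.7, 0, 0, 6.5, 0, 0, 0, 0.7, -8.7, -1, 6.5, 0, 0, -0.08, 0.7, -8.7, -1, 6.5, 0, 0, -0.08]}}

```text
time: 8.48
position: [0.5858, -0.1659, 0.1977]
tool_rot: [-0.055, 0.998, -0.001, 0.002]
ft_force: [0.1, -0.5, -0.1]
grip_width: 0.0609
grip_force: 0.0
```

Call:
{"method": "send_rows", "body": {"moves": [0.7, 0, 0, 0, 0, 0, 0, 0.7, 0, 0, 0, 0, 0, 0, 0.7, 0, 0, 0, 0, 0, 0]}}

```text
time: 8.73
position: [0.5855, -0.1662, 0.1977]
tool_rot: [-0.055, 0.998, -0.001, 0.001]
ft_force: [0.6, -0.6, 0.1]
grip_width: 0.061
grip_force: 0.0
```

Run:
```python
from h import *
o=monitor.get_obs();print(o['position'])
c=shot("wrist");save(c,"w2.png");W=cloud(c);z=W[...,2]
dark=c["pixels"].max(2)<60
o0=np.array([.6563,-.1575]);a=np.radians(6.35);Rb=np.array([[np.cos(a),-np.sin(a)],[np.sin(a),np.cos(a)]])
B=(W[...,:2]-o0)@Rb
m=(z>.045)&(z<.065)&(B[...,0]<-60e-3)&(B[...,0]>-.105)&(abs(B[...,1])<.03)
print("tab",m.sum(),B[m].mean(0),B[m].min(0),B[m].max(0),np.median(z[m]))
m=(z>.11)&(z<.17)&(abs(B[...,0]-.01)<.03)&(abs(B[...,1])<.03);print("knob",m.sum(),np.median(z[m]),z[m].max(),B[m].mean(0))
t=shot("top");T=cloud(t);Bt=(T[...,:2]-o0)@Rb;z=T[...,2]
m=(z>.11)&(z<.17)&(abs(Bt[...,0]-.01)<.03)&(abs(Bt[...,1])<.03);print("knob top",m.sum(),np.median(z[m]) if m.any() else 0)
```

```text
[ 0.58551166 -0.16616387  0.19765203]
tab 399 [-8.40199745e-02  8.40748607e-05] [-0.10498885 -0.00647955] [-0.06006299  0.00638831] 0.05651214188288284
knob 939 0.14894688256282457 0.15390331389475898 [-0.00071755 -0.00010737]
knob top 8 0.14223329587161182
```

View pics/w2.png

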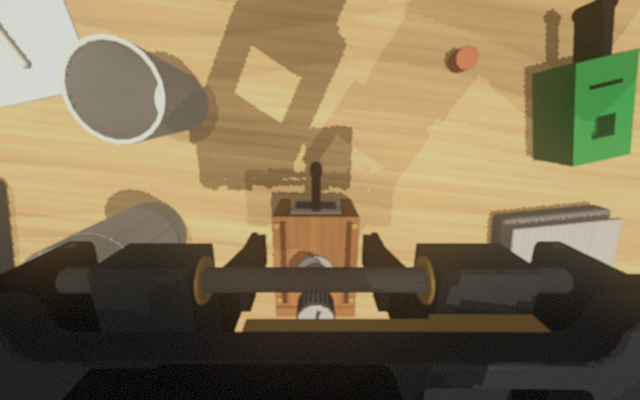

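The wrist view shows the tab at (317,185), centred on the box axis, with the knob raised at (317,290). Knob top is about 0.150, so the thread holds at +17.5 mm. Descending onto the tab.

Call:
{"method": "send_rows", "body": {"moves": [0.5, -0.6, 0, -4, 0, 0, 0, 0.5, -0.6, 0, -8, 0, 0, 0, 0.5, -0.6, 0, -12, 0, 0, 0, 0.5, -0.6, 0, -14, 0, 0, 0, 0.5, -0.6, 0, -14, 0, 0, 0]}}

```text
time: 9.25
position: [0.5769, -0.1643, 0.0519]
tool_rot: [-0.056, 0.998, 0.002, -0.004]
ft_force: [-0.2, -0.5, -0.0]
grip_width: 0.0445
grip_force: 0.0
```

Call:
{"method": "send_rows", "body": {"moves": [0.5, 0, 0, -1, 0, 0, 0, 0.5, 0, 0, -2, 0, 0, 0, 0.5, 0, 0, -2, 0, 0, 0]}}

```text
time: 9.5
position: [0.5793, -0.1657, 0.0365]
tool_rot: [-0.056, 0.998, -0.0, 0.0]
ft_force: [-0.8, -0.3, 0.0]
grip_width: 0.0438
grip_force: 0.0
```

Call:
{"method": "send_rows", "body": {"moves": [0, 0, 0, 0, 0, 0, 0, 0, 0, 0, 0, 0, 0, 0, 0, 0, 0, 0, 0, 0, 0, 0, 0, 0, 0, 0, 0, 0, 0, 0, 0, 0, 0, 0, 0], "grip_force": 25}}

```text
time: 9.92
position: [0.579, -0.1658, 0.0377]
tool_rot: [-0.056, 0.998, -0.0, 0.001]
ft_force: [-0.3, -0.3, 1.0]
grip_width: 0.0179
grip_force: 0.0
```

Call:
{"method": "send_rows", "body": {"moves": [0, 0, 0, 0, 0, 0, 0, 0, 0, 0, 0, 0, 0, 0, 0, 0, 0, 0, 0, 0, 0, 0, 0, 0, 0, 0, 0, 0]}}

```text
time: 10.25
position: [0.5788, -0.1656, 0.0374]
tool_rot: [-0.055, 0.998, -0.0, 0.0]
ft_force: [-0.1, 0.5, 3.7]
grip_width: 0.0099
grip_force: 25.0
```

Call:
{"method": "send_rows", "body": {"moves": [0, -0.3, -0.03, 0, 0, 0, 0, 0, -0.8, -0.09, 0, 0, 0, 0, 0, -1.4, -0.155, 0, 0, 0, 0, 0, -2, -0.22, 0, 0, 0, 0, 0, -2.5, -0.275, 0, 0, 0, 0]}}

```text
time: 10.67
position: [0.5542, -0.1689, 0.0373]
tool_rot: [-0.055, 0.998, -0.001, 0.001]
ft_force: [4.5, 1.0, 1.5]
grip_width: 0.0097
grip_force: 25.0
```

```bash
python3 -c "
from h import *
o=monitor.get_obs();print(o['position'],o['ft_force'],o['moment'],R.from_quat(o['tool_rot']).as_matrix()[:2,1],o['q'])"
```

```text
[ 0.55418826 -0.16891222  0.03732309] [4.5463339  0.99762529 1.47467523] [ 0.15321899 -0.80076649 -0.11921833] [-0.11060919  0.99386297] [-4.88779833e-01  7.55722025e-01  1.68741732e+00  4.54193438e-04
  6.95517119e-01 -2.17076235e+00]
```

Sliding freely at a friction force of about 4.5 N. Continuing.

Call:
{"method": "send_rows", "body": {"moves": [0, -1, -0.11, 0, 0, 0, 0, 0, -2, -0.22, 0, 0, 0, 0, 0, -3, -0.33, 0, 0, 0, 0, 0, -4, -0.445, 0, 0, 0, 0, 0, -5, -0.555, 0, 0, 0, 0]}}

```text
time: 11.08
position: [0.5038, -0.1745, 0.0373]
tool_rot: [-0.055, 0.998, -0.001, 0.001]
ft_force: [4.7, 0.5, 0.1]
grip_width: 0.0099
grip_force: 25.0
```

Call:
{"method": "send_rows", "body": {"moves": [0, -1, -0.11, 0, 0, 0, 0, 0, -2, -0.22, 0, 0, 0, 0, 0, -3, -0.33, 0, 0, 0, 0, 0, -4, -0.445, 0, 0, 0, 0, 0, -5, -0.555, 0, 0, 0, 0]}}

```text
time: 11.5
position: [0.4537, -0.1801, 0.0373]
tool_rot: [-0.055, 0.998, -0.001, 0.001]
ft_force: [5.1, 0.7, 1.5]
grip_width: 0.0101
grip_force: 25.0
```

Call:
{"method": "send_rows", "body": {"moves": [0, 0, 0, 0, 0, 0, 0, 0.5, 0, 0, 0, 0, 0, 0, 0.5, 0, 0, 0, 0, 0, 0, 0.5, 0, 0, 0, 0, 0, 0, 0.5, 0, 0, 0, 0, 0, 0]}}

```text
time: 11.92
position: [0.4529, -0.1788, 0.0366]
tool_rot: [-0.056, 0.998, 0.001, -0.001]
ft_force: [-0.5, 0.1, 0.1]
grip_width: 0.0286
grip_force: 0.0
```

Call:
{"method": "send_rows", "body": {"moves": [0.5, 0, 0, 0, 0, 0, 0, 0.5, 0, 0, 0, 0, 0, 0, 0.5, 0, 0, 0, 0, 0, 0]}}

```text
time: 12.17
position: [0.4536, -0.1792, 0.0368]
tool_rot: [-0.056, 0.998, 0.0, -0.0]
ft_force: [-0.2, -0.1, 0.7]
grip_width: 0.0419
grip_force: 0.0
```

Call:
{"method": "send_rows", "body": {"moves": [0.5, 0, 0, 3, 0, 0, 0, 1, 0, 0, 6, 0, 0, 0, 1, 0, 0, 9, 0, 0, 0, 1, 0, 0, 12, 0, 0, 0, 1, 0, 0, 13, 0, 0, 0]}}

```text
time: 12.58
position: [0.4552, -0.1803, 0.1706]
tool_rot: [-0.056, 0.998, -0.002, 0.003]
ft_force: [0.1, -0.2, -0.1]
grip_width: 0.0627
grip_force: 0.0
```

Call:
{"method": "send_rows", "body": {"moves": [1, 0, 0, 0, 0, 0, 0, 1, 0, 0, 0, 0, 0, 0, 1, 0, 0, 0, 0, 0, 0, 1, 0, 0, 0, 0, 0, 0]}}

```text
time: 12.92
position: [0.4527, -0.1788, 0.1656]
tool_rot: [-0.056, 0.998, 0.001, -0.001]
ft_force: [-0.1, -0.4, 0.3]
grip_width: 0.085
grip_force: 0.0
```

Run:
```python
from h import *
o=monitor.get_obs();print(o['position'],o['grip_width'])
for n in("wrist","top"):
    c=shot(n);save(c,n+"3.png");W=cloud(c);z=W[...,2]
    m=((z>.049)&(z<.062)&(abs(W[...,0]-.5)<.11)&(abs(W[...,1]+.174)<.05)).astype(np.uint8)
    k,l,s,_=cv2.connectedComponentsWithStats(m)
    for i in range(1,k):
        if s[i,4]>40:
            P=W[l==i];print(n,s[i],P.mean(0).round(4),cv2.minAreaRect(P[:,:2].astype(np.float32)))
```

```text
[ 0.45269457 -0.17881082  0.16558267] 0.0849955935306808
wrist [ 285  176   56   91 2813] [ 0.4854 -0.1767  0.0564] ((0.4707790017127991, -0.17804154753684998), (0.0942942202091217, 0.055950988084077835), 5.806839466094971)
wrist [ 286  293   53   21 1072] [ 0.5611 -0.1686  0.0566] ((0.5613015294075012, -0.16865211725234985), (0.02713785693049431, 0.05596833676099777), 6.2535481452941895)
top [369 181  15  22 144] [ 0.5542 -0.1578  0.0562] ((0.5517908930778503, -0.15183304250240326), (0.03835349902510643, 0.0752357691526413), 61.03036880493164)
```

View pics/wrist3.png

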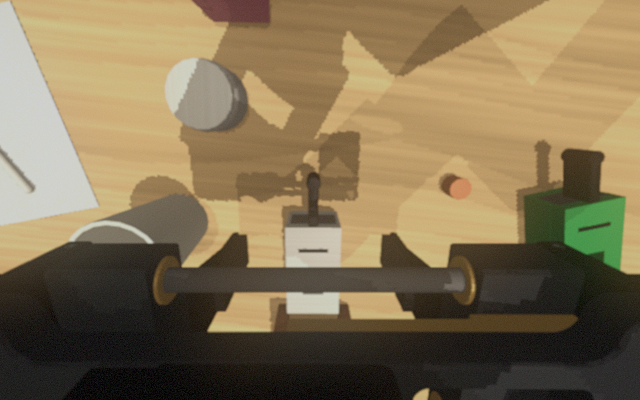

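The cassette is out at about (0.526, -0.172), upright (top at z 0.056), seen at (313,260) with its tab at (314,195). Its rear is 15 mm clear of the box. Now I take it by its body.

Call:
{"method": "send_rows", "body": {"moves": [1, 3.7, 0.3, 0, 0, 0, 0, 1, 7.3, 0.65, 0, 0, 0, 0, 1, 7.3, 0.65, 0, 0, 0, 0, 1, 7.3, 0.65, -4, 0, 0, 0, 1, 7.3, 0.65, -6, 0, 0, 0]}}

```text
time: 13.43
position: [0.5263, -0.1724, 0.1046]
tool_rot: [-0.056, 0.998, 0.0, -0.001]
ft_force: [-1.4, 1.1, -0.9]
grip_width: 0.0868
grip_force: 0.0
```

Call:
{"method": "send_rows", "body": {"moves": [1, 0, 0, 0, 0, 0, 0, 1, 0, 0, 0, 0, 0, 0, 1, 0, 0, 0, 0, 0, 0]}}

```text
time: 13.68
position: [0.5269, -0.1733, 0.1073]
tool_rot: [-0.056, 0.998, -0.0, 0.0]
ft_force: [0.7, -0.3, -0.2]
grip_width: 0.0869
grip_force: 0.0
```

Call:
{"method": "send_rows", "body": {"moves": [1, -0.05, 0.1, -2.5, 0, 0, 0, 1, -0.05, 0.1, -5, 0, 0, 0, 1, -0.05, 0.1, -7, 0, 0, 0, 1, -0.05, 0.1, -7.7, 0, 0, 0, 1, -0.05, 0.1, -7.7, 0, 0, 0]}}

```text
time: 14.1
position: [0.5259, -0.172, 0.0297]
tool_rot: [-0.055, 0.998, 0.0, -0.0]
ft_force: [-0.5, -0.5, 0.0]
grip_width: 0.0871
grip_force: 0.0
```

Call:
{"method": "send_rows", "body": {"moves": [0, 0, 0, 0, 0, 0, 0, 0, 0, 0, 0, 0, 0, 0, 0, 0, 0, 0, 0, 0, 0, 0, 0, 0, 0, 0, 0, 0, 0, 0, 0, 0, 0, 0, 0], "grip_force": 40}}

```text
time: 14.52
position: [0.5266, -0.1722, 0.0309]
tool_rot: [-0.056, 0.998, -0.0, 0.001]
ft_force: [0.2, -0.5, 0.7]
grip_width: 0.0617
grip_force: 0.0
```

Call:
{"method": "send_rows", "body": {"moves": [0, 0, 0, 0, 0, 0, 0, 0, 0, 0, 0, 0, 0, 0, 0, 0, 0, 0, 0, 0, 0, 0, 0, 0, 0, 0, 0, 0]}}

```text
time: 14.85
position: [0.5264, -0.1719, 0.0306]
tool_rot: [-0.055, 0.998, -0.0, 0.0]
ft_force: [-0.2, 1.2, 6.3]
grip_width: 0.056
grip_force: 40.0
```

Call:
{"method": "send_rows", "body": {"moves": [0, 0, 0, 1, 0, 0, 0, 0, 0, 0, 3, 0, 0, 0, 0, 0, 0, 6, 0, 0, 0, 0, 0, 0, 9, 0, 0, 0, 0, 0, 0, 10, 0, 0, 0]}}

```text
time: 15.27
position: [0.5273, -0.1726, 0.1328]
tool_rot: [-0.056, 0.998, -0.001, 0.002]
ft_force: [1.8, -0.1, -7.0]
grip_width: 0.0556
grip_force: 40.0
```

Run:
```python
from h import *
import pickle
o=monitor.get_obs();print(o['position'],o['ft_force'],o['moment'])
for n in("top","w1","side"):
    c=pickle.load(open(n+".pkl","rb"));W=cloud(c);z=W[...,2]
    hsv=cv2.cvtColor(c["pixels"],cv2.COLOR_BGR2HSV)
    m=((z>.037)&(z<.044)&(hsv[...,2]>120)&(hsv[...,1]<60)&(abs(W[...,0]-.655)<.1)&(abs(W[...,1]-.148)<.1)).astype(np.uint8)
    m=cv2.morphologyEx(m,cv2.MORPH_OPEN,np.ones((3,3)))
    k,l,s,_=cv2.connectedComponentsWithStats(m);i=1+s[1:,4].argmax()
    h=cv2.findContours((l==i).astype(np.uint8),0,1)[0][0].reshape(-1,2)
    P=onplane(c,h,.04)
    print(n,s[i],cv2.minAreaRect(P[:,:2].astype(np.float32)),np.median(z[l==i]))
```

```text
[ 0.52725972 -0.17255359  0.13283549] [ 1.80453319 -0.08282984 -6.95712579] [-0.06460773 -0.23701303  0.00828367]
top [263 163  12  15  71] ((0.613939642906189, 0.1738487184047699), (0.0388464629650116, 0.040649764239788055), 77.32723999023438) 0.04043691828941309
w1 [   68     0   119   149 14204] ((0.6548315286636353, 0.14597812294960022), (0.1354372352361679, 0.12473491579294205), 12.866164207458496) 0.040658980631149116
side [ 330  169   55   30 1013] ((0.6536360383033752, 0.14424309134483337), (0.1332923173904419, 0.12384156882762909), 13.248237609863281) 0.039932267757726625
```

Call:
{"method": "send_rows", "body": {"moves": [0, 0, 1.5, 0.5, 0, 0, 0, 0, 0.2, 4, 0.5, 0, 0, 0, 0, 0.6, 7, 0.5, 0, 0, 0.02, 0, 1.5, 10, 0.5, 0, 0, 0.04, 0, 2.5, 13, 0.5, 0, 0, 0.06]}}

```text
time: 15.68
position: [0.5487, -0.0399, 0.1332]
tool_rot: [-0.085, 0.996, 0.001, -0.003]
ft_force: [0.6, 0.3, -5.9]
grip_width: 0.0556
grip_force: 40.0
```

Call:
{"method": "send_rows", "body": {"moves": [0, 1.5, 3, 0, 0, 0, 0.02, 0, 3, 6, 0, 0, 0, 0.04, 0, 5, 9, 0, 0, 0, 0.057, 0, 7, 12, 0, 0, 0, 0.057, 0, 8.5, 15, 0, 0, 0, 0.057]}}

```text
time: 16.1
position: [0.6359, 0.1101, 0.1327]
tool_rot: [-0.114, 0.993, 0.0, -0.001]
ft_force: [0.3, -0.6, -6.4]
grip_width: 0.056
grip_force: 40.0
```

Call:
{"method": "send_rows", "body": {"moves": [0, 1, 2.2, 0, 0, 0, 0, 0, 1.7, 3.6, 0, 0, 0, 0, 0, 1.7, 3.8, 0, 0, 0, 0, 0, 1.7, 3.8, 0, 0, 0, 0, 0, 1.7, 3.8, 0, 0, 0, 0]}}

```text
time: 16.52
position: [0.651, 0.1458, 0.1329]
tool_rot: [-0.114, 0.993, -0.0, -0.003]
ft_force: [0.1, -0.4, -7.0]
grip_width: 0.0555
grip_force: 40.0
```

Call:
{"method": "send_rows", "body": {"moves": [0, 0, 0, 0, 0, 0, 0, 0, 0, 0, 0, 0, 0, 0]}}

```text
time: 16.68
position: [0.6523, 0.1449, 0.1344]
tool_rot: [-0.113, 0.994, -0.0, -0.001]
ft_force: [0.5, -0.4, -6.8]
grip_width: 0.0556
grip_force: 40.0
```

Run:
```python
from h import *
o=monitor.get_obs();print(o['position'],o['tool_rot'],o['ft_force'])
y=R.from_quat(o['tool_rot']).as_matrix()[:,1];print(np.degrees(np.arctan2(y[1],y[0])))
c=shot("side");save(c,"s4.png",(300,120,460,240),4)
c=shot("wrist");W=cloud(c);z=W[...,2]
m=((z>.1)&(z<.19)&(abs(W[...,0]-.655)<.08)&(abs(W[...,1]-.145)<.045)&(np.mgrid[0:400,0:640][0]<240))
P=W[m];print(m.sum(),np.percentile(P,[1,50,99],axis=0))
```

```text
[0.65231728 0.1448734  0.1343675 ] [-1.13150196e-01  9.93577493e-01 -8.51013984e-05 -8.89010840e-04] [ 0.51355862 -0.35497413 -6.84294784]
102.993888938711
9759 [[0.57667914 0.10764383 0.11109623]
 [0.60911392 0.13285467 0.16060254]
 [0.63238935 0.16359185 0.16211811]]
```

View pics/s4.png

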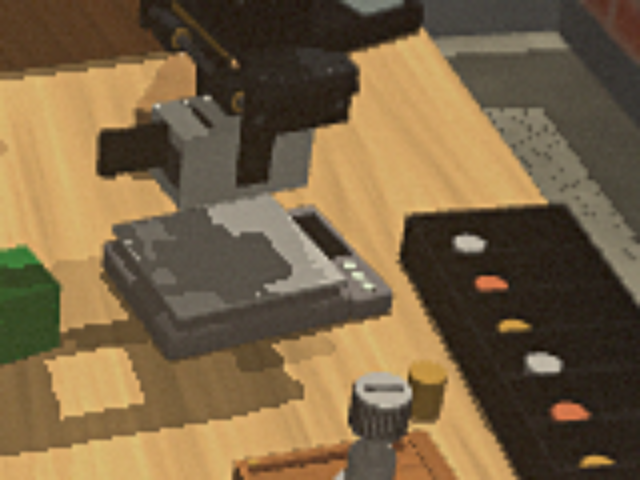

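The side crop shows the cassette held level above the pan, at crop (225,150) over (235,265), with the screw still raised at (380,400). Lowering it.

Call:
{"method": "send_rows", "body": {"moves": [0, 0.2, 0.05, -1, 0, 0, 0, 0, 0.2, 0.05, -2.3, 0, 0, 0, 0, 0.2, 0.05, -3.6, 0, 0, 0, 0, 0.2, 0.05, -4.6, 0, 0, 0, 0, 0.2, 0.05, -5.2, 0, 0, 0]}}

```text
time: 17.2
position: [0.6533, 0.1464, 0.0798]
tool_rot: [-0.114, 0.994, 0.0, -0.002]
ft_force: [-0.4, -0.0, -7.4]
grip_width: 0.0559
grip_force: 40.0
```

Call:
{"method": "send_rows", "body": {"moves": [0, 0, 0, -0.1, 0, 0, 0, 0, 0, 0, -0.2, 0, 0, 0, 0, 0, 0, -0.3, 0, 0, 0, 0, 0, 0, -0.4, 0, 0, 0, 0, 0, 0, -0.5, 0, 0, 0]}}

```text
time: 17.62
position: [0.6557, 0.1466, 0.0786]
tool_rot: [-0.114, 0.993, -0.0, 0.001]
ft_force: [-0.2, 0.7, -6.3]
grip_width: 0.0558
grip_force: 40.0
```

Call:
{"method": "send_rows", "body": {"moves": [0, 0, 0, -0.1, 0, 0, 0, 0, 0, 0, -0.1, 0, 0, 0, 0, 0, 0, -0.1, 0, 0, 0]}}

```text
time: 17.87
position: [0.6551, 0.1466, 0.0771]
tool_rot: [-0.114, 0.993, -0.0, 0.0]
ft_force: [-1.0, -0.1, -6.5]
grip_width: 0.0555
grip_force: 40.0
```

Call:
{"method": "send_rows", "body": {"moves": [0, 0, -0.05, -0.1, 0, 0, 0, 0, 0, -0.1, -0.2, 0, 0, 0, 0, 0, -0.1, -0.3, 0, 0, 0, 0, 0, -0.1, -0.4, 0, 0, 0, 0, 0, -0.1, -0.45, 0, 0, 0]}}

```text
time: 18.28
position: [0.655, 0.1455, 0.0722]
tool_rot: [-0.114, 0.994, 0.0, -0.0]
ft_force: [-0.2, 0.4, -6.2]
grip_width: 0.0559
grip_force: 40.0
```

Call:
{"method": "send_rows", "body": {"moves": [0, 0, 0, -0.05, 0, 0, 0, 0, 0, 0, -0.1, 0, 0, 0, 0, 0, 0, -0.1, 0, 0, 0]}}

```text
time: 18.53
position: [0.655, 0.1456, 0.0713]
tool_rot: [-0.114, 0.993, 0.0, -0.0]
ft_force: [0.1, -0.2, -6.9]
grip_width: 0.0559
grip_force: 40.0
```

Call:
{"method": "send_rows", "body": {"moves": [0, 0, 0, -0.04, 0, 0, 0, 0, 0, 0, -0.08, 0, 0, 0, 0, 0, 0, -0.08, 0, 0, 0]}}

```text
time: 18.78
position: [0.6552, 0.1456, 0.0707]
tool_rot: [-0.114, 0.993, 0.0, 0.0]
ft_force: [-0.2, 0.3, -7.3]
grip_width: 0.0556
grip_force: 40.0
```

Call:
{"method": "send_rows", "body": {"moves": [0, 0, 0, -0.03, 0, 0, 0, 0, 0, 0, -0.06, 0, 0, 0, 0, 0, 0, -0.06, 0, 0, 0]}}

```text
time: 19.03
position: [0.6552, 0.1456, 0.0706]
tool_rot: [-0.114, 0.993, -0.0, 0.0]
ft_force: [-1.6, 0.0, -2.8]
grip_width: 0.0556
grip_force: 40.0
```

Contact: the load is transferring to the pan. A touch lower, then release.

Call:
{"method": "send_rows", "body": {"moves": [0, 0, 0, -0.03, 0, 0, 0, 0, 0, 0, -0.03, 0, 0, 0]}}

```text
time: 19.2
position: [0.6552, 0.1456, 0.0706]
tool_rot: [-0.114, 0.993, -0.0, 0.0]
ft_force: [-2.5, 0.5, 0.9]
grip_width: 0.056
grip_force: 40.0
```

Call:
{"method": "send_rows", "body": {"moves": [1, 0, 0, 0, 0, 0, 0, 1, 0, 0, 0, 0, 0, 0, 1, 0, 0, 0, 0, 0, 0, 1, 0, 0, 0, 0, 0, 0, 1, 0, 0, 0, 0, 0, 0]}}

```text
time: 19.62
position: [0.6556, 0.1456, 0.0699]
tool_rot: [-0.114, 0.993, -0.0, 0.0]
ft_force: [0.6, 0.1, 0.4]
grip_width: 0.0812
grip_force: 0.0
```

Call:
{"method": "send_rows", "body": {"moves": [1, 0, 0, 0, 0, 0, 0, 1, 0, 0, 0, 0, 0, 0, 1, 0, 0, 0, 0, 0, 0]}}

```text
time: 19.87
position: [0.6552, 0.1456, 0.0697]
tool_rot: [-0.114, 0.993, -0.0, 0.0]
ft_force: [0.1, 0.4, -0.5]
grip_width: 0.0866
grip_force: 0.0
```

Call:
{"method": "send_rows", "body": {"moves": [1, 0, 0, 2, 0, 0, 0, 1, 0, 0, 5, 0, 0, 0, 1, 0, 0, 8, 0, 0, 0, 1, 0, 0, 11, 0, 0, 0, 1, 0, 0, 14, 0, 0, 0]}}

```text
time: 20.28
position: [0.6548, 0.1456, 0.211]
tool_rot: [-0.114, 0.993, 0.0, -0.0]
ft_force: [0.9, 0.3, 0.4]
grip_width: 0.0872
grip_force: 0.0
```

Call:
{"method": "send_rows", "body": {"moves": [1, -8, 8, 0, 0, 0, 0, 1, -12, 14, 0, 0, 0, 0, 1, -12, 14, 0, 0, 0, 0, 1, -12, 14, 0, 0, 0, 0, 1, -12, 14, 0, 0, 0, 0]}}

```text
time: 20.7
position: [0.5308, 0.2888, 0.2098]
tool_rot: [-0.115, 0.993, 0.001, -0.002]
ft_force: [-1.0, 0.4, -0.8]
grip_width: 0.0872
grip_force: 0.0
```

Run:
```python
from h import *
o=monitor.get_obs();print(o['position'],o['time'])
c=shot("top");save(c,"t5.png",(250,80,470,300),2.7);W=cloud(c);z=W[...,2]
s=shot("side");S=cloud(s)
for n,w in(("top",W),("side",S)):
    m=(abs(w[...,2]-.097)<.006)&(abs(w[...,0]-.655)<.09)&(abs(w[...,1]-.145)<.06)
    if m.sum()>20: print(n,m.sum(),cv2.minAreaRect(w[m][:,:2].astype(np.float32)),np.median(w[m][:,2]))
    m=(w[...,2]>.11)&(w[...,2]<.17)&(abs(w[...,0]-.666)<.03)&(abs(w[...,1]+.156)<.03)
    print("knob",m.sum(),np.percentile(w[m][:,2],[50,95]))
```

```text
[0.53077265 0.28876909 0.20979248] 20.7
top 555 ((0.6352038383483887, 0.14178170263767242), (0.14309731125831604, 0.056102167814970016), 12.751896858215332) 0.09609837457783721
knob 117 [0.15093248 0.15606603]
side 435 ((0.6336292028427124, 0.13972535729408264), (0.1416444629430771, 0.06197196617722511), 12.2444429397583) 0.09567872390965859
knob 247 [0.14615766 0.1523474 ]
```

View pics/t5.png

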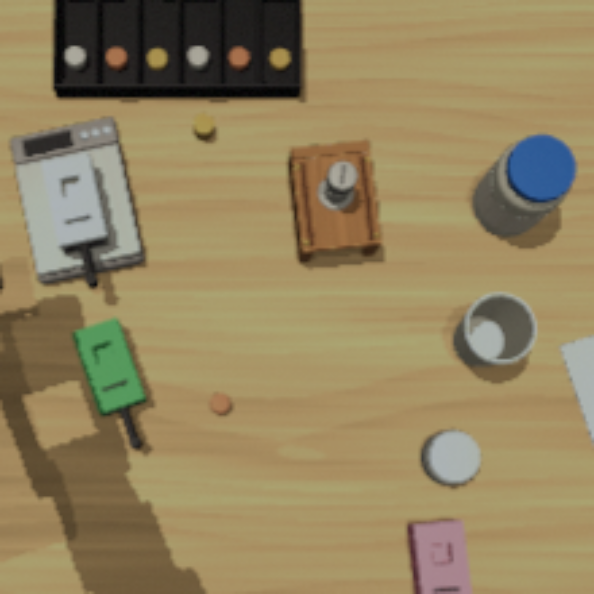

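The top crop shows the cassette upright on the pan at (75,200), within about 2 mm of the middle. The screw is still up (knob top about 0.150) and the bystanders are unmoved.

Call:
{"method": "send_rows", "body": {"moves": [1, 0, 0, 0, 0, 0, 0, 1, 0, 0, 0, 0, 0, 0]}}

```text
time: 20.97
position: [0.5362, 0.285, 0.2099]
tool_rot: [-0.114, 0.994, -0.0, 0.001]
ft_force: [0.0, -0.2, 0.4]
grip_width: 0.087
grip_force: 0.0
```

```bash
python3 -c "
from rig import workorder
print(workorder.hand_in())"
```

```text
the job is handed in; nothing more can be done
None
```

I handed the job in at about 21 s: the screw is fully out and holding up, and the cassette stands upright within about 2 mm of the pan's middle; nothing else appears to have moved in the last top view, and hand-in gave no verdict.

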